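# Nest the domed antenna covers

## Task

Three round domed antenna covers lie on their crowns, hollow side up. Stack them inside one another where the largest lies: first set the middle-sized one level inside the largest, then the smallest level inside the middle-sized one, each roughly centred and resting on the boss in the one below; lower them into place, do not drop them. Keep the largest about where it is, and leave alone the cover that lies the other way up, rim down.

Things in the scene. Friction and masses are not known exactly. Their poses are not given: they have to be found in the camera images.
- cover_large: largest grey plastic domed cover, hollow side up: 92 mm across the rim, 24 mm high, shell 3 mm, 200 g. Flat crown 48 mm across on the desk. In the middle of its floor a boss 32 mm across, its flat top 12 mm above the underside: the middle cover rests on it. Origin: centre of the underside; z up, to the rim. May shift by 30 mm at most
- cover_medium: middle grey domed cover, hollow side up: 62 mm across the rim, 30 mm high, shell 3 mm, 50-100 g. Outer wall upright over the top 14 mm (grip across it), curving in to a flat crown 34 mm across. Inside, a boss 22 mm across, top 12 mm above the underside. Origin: centre of the underside; z up. Seated, its rim is 18 mm above the largest's rim: fingers up to 16 mm below its rim stay clear
- cover_small: smallest grey domed cover, hollow side up: 42 mm across the rim, 36 mm high, shell 3 mm, 35-70 g. Outer wall upright over the top 18 mm (grip across it), curving in to a flat crown 24 mm across. Origin: centre of the underside; z up. Seated, its rim is 18 mm above the middle cover's rim, with about 7 mm play all round: fingers up to 16 mm below its rim stay clear
- cover_turned: another cover of the middle size (62 mm across, 30 mm high), lying the other way up: rim down on the desk, crown up, so it looks like a closed dome with a flat top. Not to be moved. Origin: centre of its underside, on the desk; z up
Mind the look-alikes: they are no part of the job. Leave any turquoise look-alike of the cover_medium alone.

How it is judged:
By the outcome, as a careful person would: the job done as asked, in the order asked, and still so for the second after the job is handed in, with the robot touching nothing.
It also fails if it takes over 59 s, if anything falls off the work surface, if the arm or the gripper's body presses on something with over 40 N, if the wrist force passes 120 N, or if a joint passes its speed limit or range.

## Robot

A 6-joint arm with a two-finger parallel gripper is mounted at the origin on a cart in front of the work surface, level with it; the furniture and walls round the work are solid. World frame = base frame: x ahead of the robot, y to its left, z up, the work surface at z = 0. Lengths are in m, angles in rad, forces in N, time in s.
With the tool pointing down it reaches from about 0.35 to 0.85 m from the base axis. Payload 8.1 kg.
Tool frame: the origin (TCP) lies midway between the tips of the shut fingers; the grasp point (between the pads) lies 19 mm behind it; z points along the fingers, y is the line along which they close (so a half turn about z gives the same grasp; the last joint's range is limited). The gripper opens to 93 mm and grips with 3 to 60 N. Pads are 15 mm wide; open, the fingers measure 128 mm over their backs; the gripper's body (75 mm by 188 mm) begins 65 mm behind the grasp point.
Start: joints at [1.101, 0.13, 1.488, -0, 1.523, -0.085], TCP at [0.225, 0.556, 0.219] pointing down, gripper open.
Joint ranges: [-2.96, 2.96], [-0.89, 2.26], [0.02, 2.5], [-1.34, 4.48], [0, 2.73], [-2.66, 2.66]. Speed limits (rad/s): [2.39, 2.39, 2.79, 3.14, 3.14, 3.14].

## Interface

Orientations are given as a rotation vector (axis times angle).
In Python, from plant import read_state, read_camera, camera_model, close_job gives the robot as it stands. The module is installed in compiled form; this text tells all that it offers.
- The arm moves only by the tool carry_out, never from a script. Its argument "moves" is a list of rows, each an object of numbers: "jaw": the finger opening in m, from 0 to 0.093; "dx", "dy", "dz": the shift along the tool's x, y, z in m; "yaw": the turn about the tool's z in rad. In form: [{"jaw": .., "dx": .., "dy": .., "dz": .., "yaw": ..}, ...]. A call has 1 to 8 rows; each row shifts and turns the commanded pose from where the row before left it, along the tool's axes as they then stand; what a row does not reach is not made up. A row lasts 1/8 s, in which the tool goes at most 62.5 mm and 10.7 degrees, less where a joint would pass 70% of its speed; a pose out of reach is approached as far as the arm can. A call is refused whole if a number of a shift passes 0.0625 or a number of a turn 0.188, either way. A call with a gripper value outside its range is refused whole. The fingers move at their own pace and stop on an object; "grip_force" is the grip in N (left out, the last holds). Time passes only in rows, so rows that do not move let the fingers close. It gives the time, the measured TCP pose, the force, the opening and the grip force at its end, in the units of the state.
- read_state(): the state, without advancing time (a new reading comes with each control period).
- read_camera(name): name is "scene" or "top" or "wrist"; returns the picture (420x560x3 uint8, red, green, blue); there is no depth.
- camera_model(name): a dict with "camera_matrix" (3x3 intrinsics, pixels), "view" (4x4, takes a point from world to camera coordinates). Camera axes: x right, y up, looking along -z (the intrinsics and any distortion apply to the point x, -y, -z); pixel columns grow to the right and rows downward; lengths in m; the calibration is good to about 2 mm. A picture is of the moment at which its call begins: read the wrist's pose just before it. camera_model takes no time and is no camera call; for the wrist camera it gives the pose at the moment of the call.
- close_job(): hands the job in; it is judged then, once.
The state is a dict: "t": time; "q": joint angles; "dq": joint speeds; "joint_torque": joint torques, N m; "tool_pos": TCP position; "orientation": TCP orientation; "force": force on the tool from outside, world axes, zero at the start; "wrist_torque": the same for the moment, N m; "opening": finger opening in m; "gripper_force": force on a finger pad.
Only numpy, scipy, OpenCV 4.12 (cv2) and the standard library are available. Lean on these libraries where they do the work, as an engineer would, in place of code of your own. Each camera call takes 0.05 s, during which the arm holds its last target. There are 200 camera calls.

## Working session

There is one attempt and no reset: what is moved stays moved. The work goes in short steps, Python scripts to look and compute and a tool call to move; the robot and the scene stay as the last step left them, time stands still between calls to the robot, and variables do not carry over. Pictures are saved under pics/ and viewed, at most 10 in all, crops included, and the job is handed in when it is done.

Besides the shell and the picture viewer there is one more tool, called after "Emit:" as name([rows], argument=value, ...), one row to a line, values as JSON. carry_out: Moves the arm, as the interface text tells. Its arguments: {"type":"object","properties":{"moves":{"type":"array","items":{"type":"object","properties":{"jaw":{"type":"number"},"dx":{"type":"number"},"dy":{"type":"number"},"dz":{"type":"number"},"yaw":{"type":"number"}}}},"grip_force":{"type":"number"}},"required":["moves"]}

```bash
mkdir -p pics
python3 - <<'E'
from plant import *
import cv2,numpy as np
for n in("scene","top"):
    cv2.imwrite(f"pics/{n}0.png",read_camera(n)[:,:,::-1])
    m=camera_model(n);print(n,m)
s=read_state();print(s)
E
```

```text
scene {'camera_matrix': array([[414.75128586,   0.        , 280.74089806],
       [  0.        , 414.75128586, 212.00984065],
       [  0.        ,   0.        ,   1.        ]]), 'view': array([[ 0.53194627, -0.84661347,  0.01669736, -0.31737464],
       [ 0.61858322,  0.40198447,  0.67510242, -0.41107701],
       [-0.57826289, -0.34878951,  0.73753503, -0.62754821],
       [ 0.        ,  0.        ,  0.        ,  1.        ]])}
top {'camera_matrix': array([[416.82031301,   0.        , 282.50595525],
       [  0.        , 416.82031301, 216.00649399],
       [  0.        ,   0.        ,   1.        ]]), 'view': array([[ 0.01796141, -0.99973097, -0.01467581,  0.0282275 ],
       [ 0.99097801,  0.01585051,  0.13308399, -0.60619968],
       [-0.13281556, -0.01693378,  0.9909961 , -1.01111009],
       [ 0.        ,  0.        ,  0.        ,  1.        ]])}
{'t': 0.1, 'q': array([ 1.10060451e+00,  1.31093429e-01,  1.48913790e+00,  3.91216737e-06,
        1.52298732e+00, -8.53701850e-02]), 'dq': array([ 0.00137454, -0.00249335, -0.0021032 ,  0.00037884, -0.00075961,
        0.00135021]), 'joint_torque': array([-2.82345663e-04, -5.61341357e+01, -4.93097091e+01,  7.69343670e-02,
        2.91045610e-02, -6.76420200e-05]), 'tool_pos': array([0.22497246, 0.55569183, 0.21770552]), 'orientation': array([-6.00667624e-01, -3.08317560e+00,  2.45417178e-03]), 'force': array([-0.3723452 , -0.15074207,  0.50491752]), 'wrist_torque': array([-0.03559296, -0.00034374,  0.03499251]), 'gripper_force': 0.0, 'opening': 0.09272294834860156}
```

View pics/top0.png

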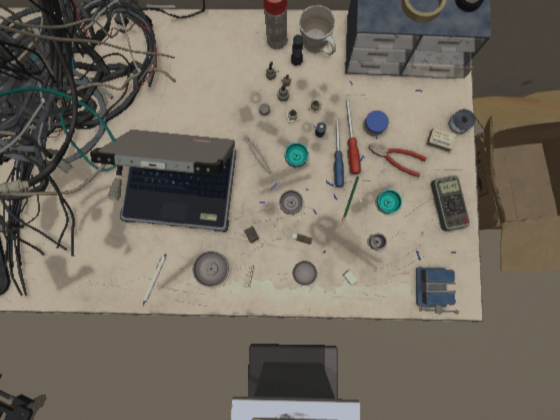

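View pics/scene0.png

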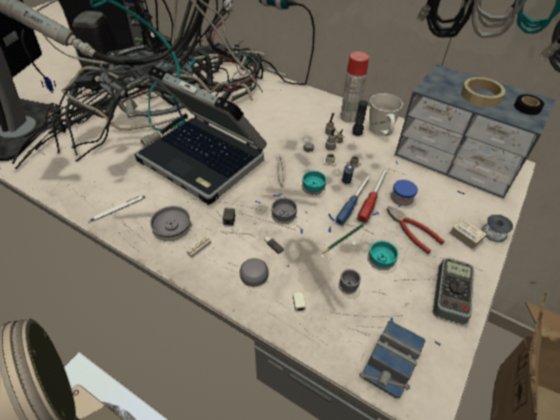

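Top-view candidates:
- Largest grey, hollow up: (211,268).
- Middle grey, hollow up: (291,202).
- Grey dome, rim down: (304,273). Leave alone.
- Small grey, hollow up: (377,242).
- Turquoise look-alikes: (296,155) and (389,202). Leave alone.
- Blue cap: (376,123).

I choose (211,268), (291,202) and (377,242), and check them in a close crop.

```bash
cat > h.py <<'E'
from plant import *
import cv2,numpy as np
def ray(m,u,v,z):
    K,V=m["camera_matrix"],m["view"];R,t=V[:3,:3],V[:3,3]
    d=np.linalg.inv(K)@[u,v,1];d=R.T@(d*[1,-1,-1]);c=-R.T@t
    return c+d*(z-c[2])/d[2]
def proj(m,p):
    c=(m["view"]@np.r_[p,1])[:3]*[1,-1,-1];q=m["camera_matrix"]@c;return q[:2]/q[2]
def tool():
    s=read_state();return s,cv2.Rodrigues(s["orientation"])[0]
def delta(p,s=None):
    s,R=tool();return R.T@(np.array(p)-s["tool_pos"])
E
python3 - <<'E'
from h import *
im=cv2.imread("pics/top0.png");m=camera_model("top");out=[]
for n,u,v,r,z in(("L",211,268,24,.024),("M",291,202,17,.03),("S",377,242,13,.036),("T",304,273,17,.0)):
    c=im[v-r:v+r,u-r:u+r];g=c.max(2)
    k=((g<125)).astype(np.uint8)
    k=cv2.morphologyEx(k,cv2.MORPH_OPEN,np.ones((3,3)))
    cs=max(cv2.findContours(k,0,1)[0],key=cv2.contourArea)
    h=cv2.convexHull(cs);e=cv2.fitEllipse(h)
    p=ray(m,e[0][0]+u-r,e[0][1]+v-r,z)
    print(n,e,p.round(4),"diam",np.array(e[1])*(1.0-z)/417)
    b=cv2.resize(c,(300,300),interpolation=cv2.INTER_CUBIC);f=300/(2*r)
    cv2.ellipse(b,((e[0][0]+.5)*f,(e[0][1]+.5)*f),tuple(np.array(e[1])*f),e[2]) if 0 else cv2.ellipse(b,(((e[0][0]+.5)*f,(e[0][1]+.5)*f),(e[1][0]*f,e[1][1]*f),e[2]),(0,0,255),1)
    out.append(b)
cv2.imwrite("pics/c0.png",np.vstack([np.hstack(out[:2]),np.hstack(out[2:])]))
E
```

```text
L ((23.424091339111328, 24.287979125976562), (35.34505081176758, 36.5534782409668), 81.0665512084961) [0.4716 0.2186 0.024 ] diam [0.08272607 0.08555442]
M ((16.55327606201172, 16.91840171813965), (23.415647506713867, 24.332469940185547), 12.192195892333984) [0.6438 0.0188 0.03  ] diam [0.05446805 0.05660071]
S ((12.437108039855957, 12.483327865600586), (16.70885467529297, 19.098289489746094), 89.34208679199219) [ 0.5456 -0.1979  0.036 ] diam [0.0386267  0.04415048]
T ((17.290117263793945, 16.801071166992188), (24.025617599487305, 24.287290573120117), 133.18800354003906) [ 0.4646 -0.0195  0.    ] diam [0.05761539 0.0582429 ]
```

View pics/c0.png

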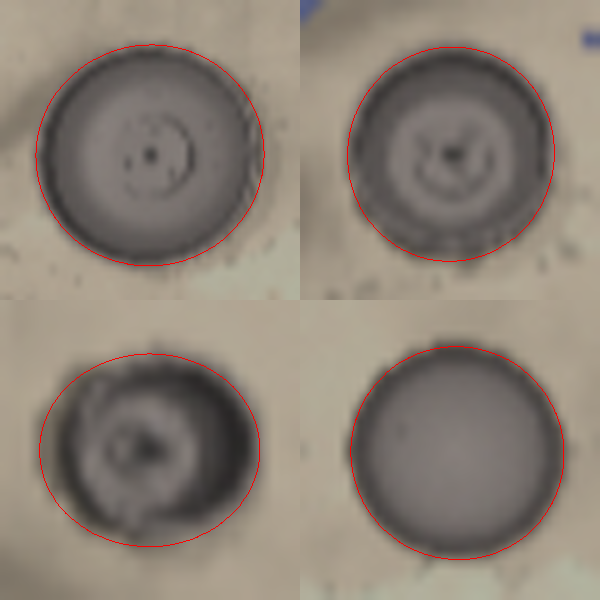

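The crop confirms the choice: three hollow-up grey covers with visible floors, and the smooth dome at (304,273) is the turned one. Going above the middle cover with the jaw axis turned onto world y.

Emit:
carry_out([
  {"yaw": -0.187,"jaw": 0.093},
  {"yaw": -0.187},
  {"yaw": -0.011,"dx": -0.035,"dy": -0.045},
  {"dx": -0.035,"dy": -0.045},
  {"dx": -0.035,"dy": -0.045},
  {"dx": -0.035,"dy": -0.045},
  {"dx": -0.035,"dy": -0.045},
  {"dx": -0.035,"dy": -0.045},
])

```text
invalid input at $.moves[0]: expected keys jaw, dx, dy, dz, yaw
```

Emit:
carry_out([
  {"dx": -0.035,"dy": -0.045},
  {"dx": -0.035,"dy": -0.045},
  {"dx": -0.035,"dy": -0.045},
  {"dx": -0.035,"dy": -0.045},
  {"dx": -0.035,"dy": -0.045},
  {"dx": -0.03,"dy": -0.04},
  {},
  {},
])

```text
invalid input at $.moves[0]: expected keys jaw, dx, dy, dz, yaw
```

Run:
```python
from h import *
s,R=tool();m=camera_model("wrist")
im=read_camera("wrist");cv2.imwrite("pics/w1.png",im[:,:,::-1])
print(s["t"],s["tool_pos"],R.round(3),s["q"].round(2))
print(m["camera_matrix"],proj(m,[.6438,.0188,.03]),delta([.6438,.0188,.1]))
```

```text
0.1 [0.22497246 0.55569183 0.21770552] [[-0.927  0.375 -0.001]
 [ 0.375  0.927 -0.001]
 [ 0.    -0.002 -1.   ]] [ 1.1   0.13  1.49  0.    1.52 -0.09]
[[317.99336385   0.         278.54797561]
 [  0.         317.99336385 215.94931502]
 [  0.           0.           1.        ]] [ 74.84020932 538.29740122] [-0.58971067 -0.34027859  0.11826163]
```

View pics/w1.png

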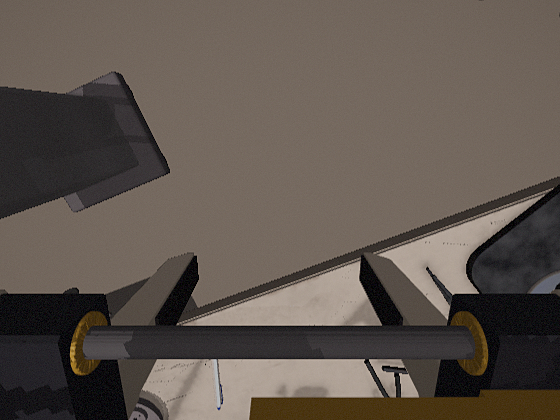

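All five keys are needed in each row, so the arm has not moved. The wrist picture from the start pose shows the two fingers at (190,260) and (370,260), with the desk edge behind them. Sending the moves again.

Emit:
carry_out([
  {"jaw": 0.093,"dx": 0,"dy": 0,"dz": 0,"yaw": -0.187},
  {"jaw": 0.093,"dx": 0,"dy": 0,"dz": 0,"yaw": -0.187},
  {"jaw": 0.093,"dx": 0,"dy": 0,"dz": 0,"yaw": -0.011},
  {"jaw": 0.093,"dx": -0.035,"dy": -0.045,"dz": 0,"yaw": 0},
  {"jaw": 0.093,"dx": -0.035,"dy": -0.045,"dz": 0,"yaw": 0},
  {"jaw": 0.093,"dx": -0.035,"dy": -0.045,"dz": 0,"yaw": 0},
  {"jaw": 0.093,"dx": -0.035,"dy": -0.045,"dz": 0,"yaw": 0},
  {"jaw": 0.093,"dx": -0.035,"dy": -0.045,"dz": 0,"yaw": 0},
])

```text
t: 1.15
tool_pos: [0.4011, 0.3296, 0.2187]
orientation: [0.007, 3.141, 0.0]
force: [0.2, 0.2, 0.5]
opening: 0.0929
gripper_force: 0.0
```

Emit:
carry_out([
  {"jaw": 0.093,"dx": -0.035,"dy": -0.045,"dz": 0,"yaw": 0},
  {"jaw": 0.093,"dx": -0.035,"dy": -0.045,"dz": 0,"yaw": 0},
  {"jaw": 0.093,"dx": -0.035,"dy": -0.045,"dz": 0,"yaw": 0},
  {"jaw": 0.093,"dx": -0.035,"dy": -0.045,"dz": 0,"yaw": 0},
  {"jaw": 0.093,"dx": -0.035,"dy": -0.045,"dz": 0,"yaw": 0},
  {"jaw": 0.093,"dx": -0.035,"dy": -0.045,"dz": 0,"yaw": 0},
  {"jaw": 0.093,"dx": -0.033,"dy": -0.042,"dz": 0.04,"yaw": 0},
  {"jaw": 0.093,"dx": 0,"dy": 0,"dz": 0.04,"yaw": 0},
])

```text
t: 2.15
tool_pos: [0.6432, 0.0183, 0.1404]
orientation: [0.014, 3.14, -0.001]
force: [0.1, 0.5, 0.3]
opening: 0.0928
gripper_force: 0.0
```

Emit:
carry_out([
  {"jaw": 0.093,"dx": 0,"dy": 0,"dz": 0.04,"yaw": 0},
  {"jaw": 0.093,"dx": 0,"dy": 0,"dz": 0,"yaw": 0},
  {"jaw": 0.093,"dx": 0,"dy": 0,"dz": 0,"yaw": 0},
])

```text
t: 2.52
tool_pos: [0.642, 0.022, 0.1028]
orientation: [0.002, 3.14, -0.0]
force: [0.1, 1.0, 1.3]
opening: 0.0928
gripper_force: 0.0
```

Run:
```python
from h import *
s,R=tool();m=camera_model("wrist")
im=read_camera("wrist");cv2.imwrite("pics/w2.png",im[:,:,::-1])
print(s["t"],s["tool_pos"],R.round(3),s["q"].round(2))
print(proj(m,[.6438,.0188,.03]),delta([.6438,.0188,.1]))
```

```text
2.525 [0.64197241 0.02200851 0.1028344 ] [[-1.     0.001  0.002]
 [ 0.001  1.    -0.   ]
 [-0.002 -0.    -1.   ]] [-0.05  0.32  1.49  0.    1.34 -1.61]
[273.9745525  228.98380003] [-0.00107052 -0.00324045  0.00386036]
```

View pics/w2.png

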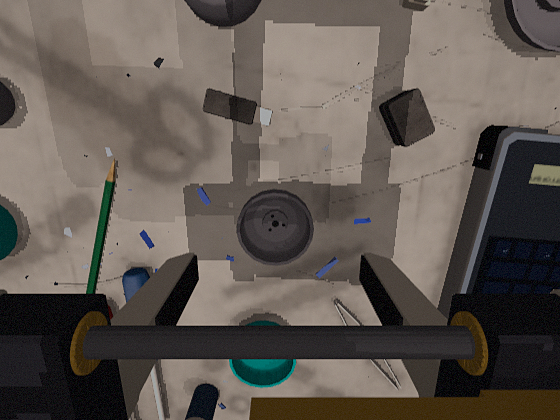

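The middle cover's rim is centred at (275,227), against a prediction of (274,229), so the estimate holds to about 1 mm. The turned dome (220,0) and the turquoise cover (262,352) are clear of it. Descending.

Emit:
carry_out([
  {"jaw": 0.093,"dx": 0,"dy": 0,"dz": 0.03,"yaw": 0},
  {"jaw": 0.093,"dx": 0,"dy": 0,"dz": 0.03,"yaw": 0},
  {"jaw": 0.093,"dx": 0,"dy": 0,"dz": 0,"yaw": 0},
  {"jaw": 0.093,"dx": 0,"dy": 0,"dz": 0,"yaw": 0},
  {"jaw": 0.093,"dx": 0,"dy": 0,"dz": 0,"yaw": 0},
])

```text
t: 3.2
tool_pos: [0.643, 0.0219, 0.0438]
orientation: [-0.0, 3.138, -0.0]
force: [-0.5, -0.6, 0.1]
opening: 0.093
gripper_force: 0.0
```

Emit:
carry_out([
  {"jaw": 0.093,"dx": 0,"dy": -0.0025,"dz": 0.014,"yaw": 0},
  {"jaw": 0.093,"dx": 0,"dy": 0,"dz": 0.0145,"yaw": 0},
  {"jaw": 0.093,"dx": 0,"dy": 0,"dz": 0,"yaw": 0},
  {"jaw": 0.093,"dx": 0,"dy": 0,"dz": 0,"yaw": 0},
])

```text
t: 3.7
tool_pos: [0.6409, 0.0194, 0.0122]
orientation: [0.0, -3.141, -0.0]
force: [-0.9, 1.1, 0.4]
opening: 0.0932
gripper_force: 0.0
```

Emit:
carry_out([
  {"jaw": 0.075,"dx": 0,"dy": 0,"dz": 0,"yaw": 0},
  {"jaw": 0.068,"dx": 0,"dy": 0,"dz": 0,"yaw": 0},
  {"jaw": 0.05,"dx": 0,"dy": 0,"dz": 0,"yaw": 0},
  {"jaw": 0.05,"dx": 0,"dy": 0,"dz": 0,"yaw": 0},
  {"jaw": 0.05,"dx": 0,"dy": 0,"dz": 0,"yaw": 0},
  {"jaw": 0.05,"dx": 0,"dy": 0,"dz": 0,"yaw": 0},
], grip_force=12)

```text
t: 4.45
tool_pos: [0.6413, 0.0194, 0.0129]
orientation: [-0.0, 3.141, -0.0]
force: [-0.1, -0.1, 1.9]
opening: 0.0608
gripper_force: 12.0
```

The tips are a little deep at about 17.5 mm below the rim. Re-gripping 3 mm higher, with a slight centring in x.

Emit:
carry_out([
  {"jaw": 0.07,"dx": 0,"dy": 0,"dz": 0,"yaw": 0},
  {"jaw": 0.07,"dx": 0,"dy": 0,"dz": 0,"yaw": 0},
  {"jaw": 0.07,"dx": -0.0015,"dy": 0,"dz": -0.0035,"yaw": 0},
  {"jaw": 0.07,"dx": 0,"dy": 0,"dz": 0,"yaw": 0},
  {"jaw": 0.05,"dx": 0,"dy": 0,"dz": 0,"yaw": 0},
  {"jaw": 0.05,"dx": 0,"dy": 0,"dz": 0,"yaw": 0},
  {"jaw": 0.05,"dx": 0,"dy": 0,"dz": 0,"yaw": 0},
  {"jaw": 0.05,"dx": 0,"dy": 0,"dz": 0,"yaw": 0},
], grip_force=12)

```text
t: 5.45
tool_pos: [0.6427, 0.0194, 0.0162]
orientation: [0.0, -3.142, -0.0]
force: [-0.4, 0.5, 0.7]
opening: 0.0601
gripper_force: 12.0
```

Run:
```python
from h import *
z=[]
for i in range(4):
    read_camera("top");s=read_state();z.append(s["tool_pos"]*1000)
print(np.round(z,1),s["gripper_force"],s["opening"])
```

```text
[[642.7  19.4  16.2]
 [642.7  19.4  16.2]
 [642.7  19.4  16.2]
 [642.8  19.4  16.2]] 11.970458227333438 0.060760267693924536
```

Grip is good, with the tips 13.8 mm below the rim. Lifting and carrying to the largest.

Emit:
carry_out([
  {"jaw": 0.05,"dx": 0,"dy": 0,"dz": -0.02,"yaw": 0},
  {"jaw": 0.05,"dx": 0,"dy": 0,"dz": -0.03,"yaw": 0},
  {"jaw": 0.05,"dx": 0,"dy": 0,"dz": -0.03,"yaw": 0},
  {"jaw": 0.05,"dx": 0.02,"dy": 0.01,"dz": -0.02,"yaw": 0},
  {"jaw": 0.05,"dx": 0.03,"dy": 0.025,"dz": 0,"yaw": 0},
  {"jaw": 0.05,"dx": 0.03,"dy": 0.035,"dz": 0,"yaw": 0},
  {"jaw": 0.05,"dx": 0.03,"dy": 0.035,"dz": 0,"yaw": 0},
  {"jaw": 0.05,"dx": 0.03,"dy": 0.035,"dz": 0,"yaw": 0},
])

```text
t: 6.65
tool_pos: [0.5021, 0.1604, 0.1178]
orientation: [0.0, 3.14, 0.001]
force: [0.2, 0.3, -0.7]
opening: 0.0609
gripper_force: 12.0
```

Emit:
carry_out([
  {"jaw": 0.05,"dx": 0.02,"dy": 0.035,"dz": 0,"yaw": 0},
  {"jaw": 0.05,"dx": 0.011,"dy": 0.024,"dz": 0,"yaw": 0},
  {"jaw": 0.05,"dx": 0,"dy": 0,"dz": 0,"yaw": 0},
  {"jaw": 0.05,"dx": 0,"dy": 0,"dz": 0,"yaw": 0},
  {"jaw": 0.05,"dx": 0,"dy": 0,"dz": 0,"yaw": 0},
])

```text
t: 7.28
tool_pos: [0.4723, 0.2175, 0.1165]
orientation: [0.001, 3.141, -0.0]
force: [0.0, 0.3, -1.6]
opening: 0.0603
gripper_force: 12.0
```

Run:
```python
from h import *
s,R=tool();m=camera_model("wrist")
im=read_camera("wrist");cv2.imwrite("pics/w3.png",im[:,:,::-1])
print(s["t"],s["tool_pos"],R.round(3),s["opening"])
print(proj(m,[.4716,.2186,.024]),delta([.4716,.2186,.028]))
```

```text
7.275 [0.47225561 0.21754467 0.11651781] [[-1.     0.001  0.   ]
 [ 0.001  1.    -0.   ]
 [-0.    -0.    -1.   ]] 0.06033273622310726
[279.29136371 218.69014352] [0.00060755 0.00108847 0.08836409]
```

View pics/w3.png

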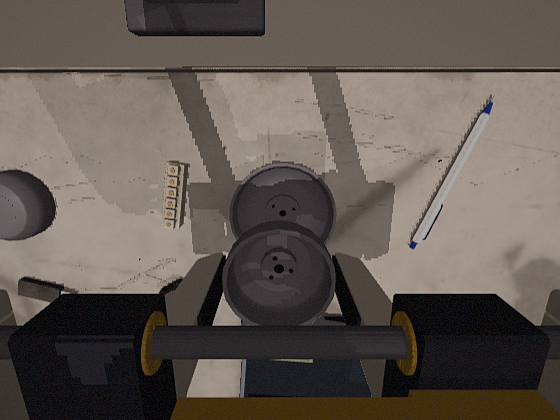

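The held middle cover appears at about (280,273), level between the fingers. The largest's rim lies behind it, centred near (282,215). Measuring both arcs.

```bash
cat > arc.py <<'E'
from h import *
from scipy.optimize import least_squares
def circ(im,c,r,angs,rng,first_from_out=True):
    """edge points along radial lines from c: strongest bright(out)->dark(in) step"""
    g=cv2.GaussianBlur(im.max(2).astype(np.float32),(0,0),1);pts=[]
    rr=np.arange(r-rng,r+rng,.5).astype(np.float32)
    for a in np.deg2rad(angs):
        X=(c[0]+rr*np.cos(a)).astype(np.float32)[None];Y=(c[1]+rr*np.sin(a)).astype(np.float32)[None]
        d=np.gradient(cv2.remap(g,X,Y,cv2.INTER_LINEAR)[0]);i=np.argmax(d);pts.append((X[0,i],Y[0,i]))
    pts=np.array(pts)
    f=lambda p:np.hypot(*(pts-p[:2]).T)-p[2]
    s=least_squares(f,[*c,r],loss="soft_l1")
    return s.x,np.abs(s.fun).mean()
E
python3 - <<'E'
from arc import *
m=camera_model("wrist");im=cv2.imread("pics/w3.png")
x,e=circ(im,(282,215),52.5,np.arange(190,351,5),8);print(x,e,ray(m,x[0],x[1],.024))
x,e=circ(im,(280,273),55,np.r_[np.arange(200,341,5)],6);print(x,e,ray(m,x[0],x[1],.1303))
print(proj(m,[.4723,.2175,.1303]))
# known-size scale
print(np.hypot(*(proj(m,[.4716,.2646,.024])-proj(m,[.4716,.2186,.024]))),np.hypot(*(proj(m,[.4723,.2485,.1303])-proj(m,[.4723,.2175,.1303]))))
E
```

```text
[282.73909558 221.1514334   55.67848438] 1.269566699336501 [0.47365011 0.22152705 0.024     ]
[278.68398355 274.93006029  54.92588877] 0.2498818078830567 [0.46925595 0.21796419 0.1303    ]
[277.80772681 280.12116414]
54.18322229385655 58.52541752513188
```

Emit:
carry_out([
  {"jaw": 0.05,"dx": 0,"dy": 0.003,"dz": 0.02,"yaw": 0},
  {"jaw": 0.05,"dx": 0,"dy": 0,"dz": 0.025,"yaw": 0},
  {"jaw": 0.05,"dx": 0,"dy": 0,"dz": 0.02,"yaw": 0},
  {"jaw": 0.05,"dx": 0,"dy": 0,"dz": 0.015,"yaw": 0},
  {"jaw": 0.05,"dx": 0,"dy": 0,"dz": 0,"yaw": 0},
  {"jaw": 0.05,"dx": 0,"dy": 0,"dz": 0,"yaw": 0},
  {"jaw": 0.05,"dx": 0,"dy": 0,"dz": 0,"yaw": 0},
])

```text
t: 8.2
tool_pos: [0.4725, 0.2216, 0.0373]
orientation: [-0.0, 3.14, 0.001]
force: [-0.4, -0.1, -1.0]
opening: 0.0604
gripper_force: 12.0
```

Run:
```python
from arc import *
m=camera_model("wrist");s=read_state();print(s["tool_pos"],s["force"])
for n in("wrist","top"):cv2.imwrite(f"pics/{n}4.png",read_camera(n)[:,:,::-1])
im=cv2.imread("pics/wrist4.png");print(proj(m,[*s["tool_pos"][:2],s["tool_pos"][2]+.0138]),proj(m,[.4725,.2205,.024]))
cv2.imwrite("pics/c4.png",cv2.resize(im[120:340,160:400],None,fx=2.5,fy=2.5))
```

```text
[0.47252755 0.22161709 0.03726913] [-0.44171714 -0.13633729 -0.96055219]
[277.88198766 279.82137771] [276.08226658 258.35709163]
```

View pics/c4.png

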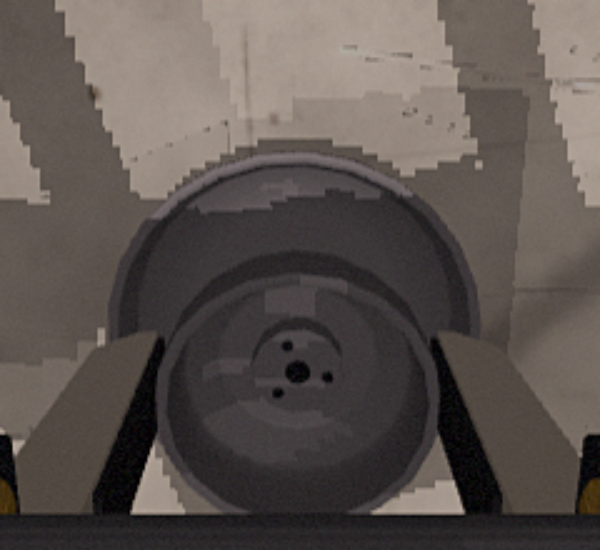

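The middle cover hangs level above the largest, its rim spanning crop columns 157–440 with the top at row 275. The largest's rim spans columns 108–480 with the top at row 152. Casting these onto their planes.

Run:
```python
from arc import *
m=camera_model("wrist")
f=lambda u,v,z:ray(m,160+u/2.5,120+v/2.5,z)
print("L",f(294,152,.024)[0]+.046,(f(108,310,.024)[1]+f(480,310,.024)[1])/2,f(480,310,.024)[1]-f(108,310,.024)[1])
print("M",f(298,275,.0511)[0]+.031,f(298,516,.0511)[0]-.031,(f(157,395,.0511)[1]+f(440,395,.0511)[1])/2,f(440,395,.0511)[1]-f(157,395,.0511)[1])
```

```text
L 0.4702528636331206 0.22140833729153725 0.08955102296581577
M 0.4752100306461068 0.4699331659011059 0.22239772849524275 0.05976395984197144
```

Agreement is within about 1–2 mm. Nudging and lowering gently.

Emit:
carry_out([
  {"jaw": 0.05,"dx": 0.0015,"dy": -0.0005,"dz": 0.003,"yaw": 0},
  {"jaw": 0.05,"dx": 0,"dy": 0,"dz": 0.002,"yaw": 0},
  {"jaw": 0.05,"dx": 0,"dy": 0,"dz": 0.002,"yaw": 0},
  {"jaw": 0.05,"dx": 0,"dy": 0,"dz": 0.001,"yaw": 0},
  {"jaw": 0.05,"dx": 0,"dy": 0,"dz": 0,"yaw": 0},
  {"jaw": 0.05,"dx": 0,"dy": 0,"dz": 0,"yaw": 0},
])

```text
t: 9.05
tool_pos: [0.4702, 0.2209, 0.0281]
orientation: [-0.0, 3.141, 0.0]
force: [0.1, 0.2, -0.6]
opening: 0.0602
gripper_force: 12.0
```

Emit:
carry_out([
  {"jaw": 0.05,"dx": 0,"dy": 0,"dz": 0.0005,"yaw": 0},
  {"jaw": 0.05,"dx": 0,"dy": 0,"dz": 0,"yaw": 0},
  {"jaw": 0.05,"dx": 0,"dy": 0,"dz": 0,"yaw": 0},
])

```text
t: 9.43
tool_pos: [0.4703, 0.2209, 0.0281]
orientation: [-0.0, 3.141, 0.0]
force: [-2.8, -2.6, 5.8]
opening: 0.0605
gripper_force: 12.0
```

Contact at the expected height with 5.8 N. Opening and retreating upward.

Emit:
carry_out([
  {"jaw": 0.063,"dx": 0,"dy": 0,"dz": 0,"yaw": 0},
  {"jaw": 0.066,"dx": 0,"dy": 0,"dz": 0,"yaw": 0},
  {"jaw": 0.072,"dx": 0,"dy": 0,"dz": 0,"yaw": 0},
  {"jaw": 0.072,"dx": 0,"dy": 0,"dz": 0,"yaw": 0},
  {"jaw": 0.072,"dx": 0,"dy": 0,"dz": -0.015,"yaw": 0},
  {"jaw": 0.072,"dx": 0,"dy": 0,"dz": -0.03,"yaw": 0},
  {"jaw": 0.08,"dx": 0,"dy": 0,"dz": -0.04,"yaw": 0},
  {"jaw": 0.08,"dx": 0,"dy": 0,"dz": -0.03,"yaw": 0},
])

```text
t: 10.42
tool_pos: [0.4709, 0.2211, 0.1458]
orientation: [-0.0, 3.139, 0.001]
force: [-0.3, 0.5, 0.4]
opening: 0.0799
gripper_force: 0.0
```

Emit:
carry_out([
  {"jaw": 0.08,"dx": -0.005,"dy": -0.05,"dz": 0,"yaw": 0},
  {"jaw": 0.08,"dx": -0.008,"dy": -0.05,"dz": 0,"yaw": 0},
  {"jaw": 0.08,"dx": -0.012,"dy": -0.06,"dz": 0,"yaw": 0},
  {"jaw": 0.08,"dx": -0.012,"dy": -0.06,"dz": 0,"yaw": 0},
  {"jaw": 0.08,"dx": -0.012,"dy": -0.06,"dz": 0,"yaw": 0},
  {"jaw": 0.08,"dx": -0.012,"dy": -0.06,"dz": 0,"yaw": 0},
  {"jaw": 0.08,"dx": -0.012,"dy": -0.05,"dz": 0,"yaw": 0},
  {"jaw": 0.08,"dx": -0.003,"dy": -0.03,"dz": 0.02,"yaw": 0},
])

```text
t: 11.42
tool_pos: [0.5482, -0.2027, 0.1258]
orientation: [0.003, 3.137, -0.004]
force: [0.4, -0.6, -0.2]
opening: 0.08
gripper_force: 0.0
```

Emit:
carry_out([
  {"jaw": 0.08,"dx": 0,"dy": 0,"dz": 0.02,"yaw": 0},
  {"jaw": 0.08,"dx": 0,"dy": 0,"dz": 0,"yaw": 0},
  {"jaw": 0.08,"dx": 0,"dy": 0,"dz": 0,"yaw": 0},
])

```text
t: 11.8
tool_pos: [0.5465, -0.1981, 0.1034]
orientation: [-0.002, 3.141, 0.0]
force: [0.7, -0.3, 0.1]
opening: 0.0799
gripper_force: 0.0
```

Run:
```python
from h import *
s,R=tool();m=camera_model("wrist")
a=read_camera("wrist")[:,:,::-1];t=read_camera("top")[:,:,::-1];cv2.imwrite("pics/w5.png",a);cv2.imwrite("pics/t5.png",t)
print(s["t"],s["tool_pos"],R.round(3),s["opening"])
print(proj(m,[.5456,-.1979,.036]),delta([.5456,-.1979,.0215]))
c=cv2.resize(t[228:308,171:251],(400,400),interpolation=cv2.INTER_CUBIC)
b=cv2.resize(a[100:300,180:380],(400,400))
cv2.imwrite("pics/c5.png",np.hstack([b,c]))
```

```text
11.8 [ 0.54652623 -0.19805043  0.10340874] [[-1.    -0.001  0.   ]
 [-0.001  1.     0.   ]
 [-0.     0.    -1.   ]] 0.0799041768060658
[278.15162734 228.09478919] [0.00154478 0.00051838 0.0824332 ]
```

View pics/c5.png

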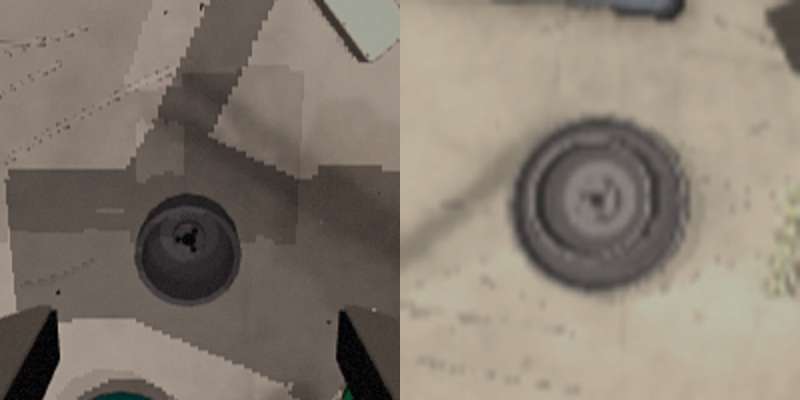

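Left panel: the small cover's rim is centred at about (188,250) in the crop, which is full-frame (274,225). Right panel: the middle cover sits nested level in the largest, slightly off towards +x. Computing both.

Run:
```python
from arc import *
m=camera_model("wrist");im=cv2.imread("pics/w5.png")
print(ray(m,274,225,.036))
x,e=circ(im,(274,225),27,np.arange(0,360,10),6);print(x,e,ray(m,x[0],x[1],.036))
x,e=circ(im,(274,225),27,np.arange(180,361,10),6);print(x,e,ray(m,x[0],x[1],.036))
t=camera_model("top");im=cv2.imread("pics/t5.png")
print("L",ray(t,171+(600-400)/5,228+204.5/5,.024))
x,e=circ(im,(211,268.5),18,np.arange(0,360,6),3);print(x,e,ray(t,x[0],x[1],.024))
g=cv2.cvtColor(im,cv2.COLOR_BGR2GRAY)
# bright M ring: max along radial lines
c=np.array([210.5,267.]);pts=[]
for a in np.deg2rad(np.arange(0,360,6)):
    rr=np.arange(9,15.5,.25);X=(c[0]+rr*np.cos(a)).astype(np.float32)[None];Y=(c[1]+rr*np.sin(a)).astype(np.float32)[None]
    v=cv2.remap(g.astype(np.float32),X,Y,1)[0];i=v.argmax();pts.append((X[0,i],Y[0,i]))
pts=np.array(pts)
s=least_squares(lambda p:np.hypot(*(pts-p[:2]).T)-p[2],[*c,12],loss="soft_l1",f_scale=.3);print("M",s.x,ray(t,s.x[0],s.x[1],.042))
```

```text
[ 0.54384975 -0.20149397  0.036     ]
[273.57794407 224.95418227  27.45583287] 0.5181553738813933 [ 0.54381321 -0.20182012  0.036     ]
[273.71311761 222.97530882  26.16929324] 0.272559635068449 [ 0.54220317 -0.2017126   0.036     ]
L [0.47012669 0.21709699 0.024     ]
[210.42906855 268.50463139  17.83631896] 0.2573124696387368 [0.47109173 0.21858418 0.024     ]
M [208.23008747 267.28795334  11.80982438] [0.47390546 0.22082421 0.042     ]
```

Emit:
carry_out([
  {"jaw": 0.08,"dx": 0.003,"dy": -0.0035,"dz": 0.02,"yaw": 0},
  {"jaw": 0.08,"dx": 0,"dy": 0,"dz": 0.03,"yaw": 0},
  {"jaw": 0.08,"dx": 0,"dy": 0,"dz": 0.02,"yaw": 0},
  {"jaw": 0.08,"dx": 0,"dy": 0,"dz": 0.01,"yaw": 0},
  {"jaw": 0.07,"dx": 0,"dy": 0,"dz": 0,"yaw": 0},
  {"jaw": 0.06,"dx": 0,"dy": 0,"dz": 0,"yaw": 0},
  {"jaw": 0.05,"dx": 0,"dy": 0,"dz": 0,"yaw": 0},
], grip_force=12)

```text
t: 12.78
tool_pos: [0.5441, -0.203, 0.0238]
orientation: [-0.0, 3.14, -0.001]
force: [0.4, -0.2, 0.2]
opening: 0.0544
gripper_force: 0.0
```

Emit:
carry_out([
  {"jaw": 0.05,"dx": 0,"dy": 0.001,"dz": 0.0015,"yaw": 0},
  {"jaw": 0.05,"dx": 0,"dy": 0,"dz": 0,"yaw": 0},
  {"jaw": 0.045,"dx": 0,"dy": 0,"dz": 0,"yaw": 0},
  {"jaw": 0.03,"dx": 0,"dy": 0,"dz": 0,"yaw": 0},
  {"jaw": 0.03,"dx": 0,"dy": 0,"dz": 0,"yaw": 0},
  {"jaw": 0.03,"dx": 0,"dy": 0,"dz": 0,"yaw": 0},
  {"jaw": 0.03,"dx": 0,"dy": 0,"dz": 0,"yaw": 0},
], grip_force=12)

```text
t: 13.65
tool_pos: [0.5433, -0.2016, 0.0212]
orientation: [-0.0, 3.142, -0.0]
force: [0.3, 0.6, 0.6]
opening: 0.0416
gripper_force: 12.0
```

Gripped. Lifting and carrying to the stack.

Emit:
carry_out([
  {"jaw": 0.03,"dx": 0,"dy": 0,"dz": -0.02,"yaw": 0},
  {"jaw": 0.03,"dx": 0,"dy": 0,"dz": -0.04,"yaw": 0},
  {"jaw": 0.03,"dx": 0,"dy": 0,"dz": -0.04,"yaw": 0},
  {"jaw": 0.03,"dx": 0.004,"dy": 0.03,"dz": -0.02,"yaw": 0},
  {"jaw": 0.03,"dx": 0.012,"dy": 0.05,"dz": 0,"yaw": 0},
  {"jaw": 0.03,"dx": 0.012,"dy": 0.055,"dz": 0,"yaw": 0},
  {"jaw": 0.03,"dx": 0.012,"dy": 0.055,"dz": 0,"yaw": 0},
  {"jaw": 0.03,"dx": 0.012,"dy": 0.055,"dz": 0,"yaw": 0},
])

```text
t: 14.65
tool_pos: [0.4911, 0.045, 0.1429]
orientation: [0.0, 3.139, 0.0]
force: [0.7, 0.1, -0.2]
opening: 0.0417
gripper_force: 12.0
```

Emit:
carry_out([
  {"jaw": 0.03,"dx": 0.012,"dy": 0.055,"dz": 0,"yaw": 0},
  {"jaw": 0.03,"dx": 0.006,"dy": 0.055,"dz": 0,"yaw": 0},
  {"jaw": 0.03,"dx": 0.002,"dy": 0.045,"dz": 0,"yaw": 0},
  {"jaw": 0.03,"dx": 0,"dy": 0.02,"dz": 0.02,"yaw": 0},
  {"jaw": 0.03,"dx": 0,"dy": 0,"dz": 0.02,"yaw": 0},
  {"jaw": 0.03,"dx": 0,"dy": 0,"dz": 0,"yaw": 0},
  {"jaw": 0.03,"dx": 0,"dy": 0,"dz": 0,"yaw": 0},
])

```text
t: 15.52
tool_pos: [0.4718, 0.2183, 0.1027]
orientation: [0.0, 3.14, 0.001]
force: [-0.2, -0.5, -0.2]
opening: 0.0415
gripper_force: 12.0
```

Run:
```python
from h import *
s,R=tool();m=camera_model("wrist")
a=read_camera("wrist")[:,:,::-1];cv2.imwrite("pics/w6.png",a)
print(s["t"],s["tool_pos"],s["opening"],proj(m,[.472,.221,.042]),proj(m,[.471,.22,.024]),delta([.472,.221,.045]))
cv2.imwrite("pics/c6.png",cv2.resize(a[100:340,160:400],None,fx=2.5,fy=2.5))
```

```text
15.525 [0.47183735 0.21830102 0.10267696] 0.04147288222949705 [281.50015919 232.29079912] [280.04027281 223.53106472] [0.00020188 0.00263736 0.05782914]
```

View pics/c6.png

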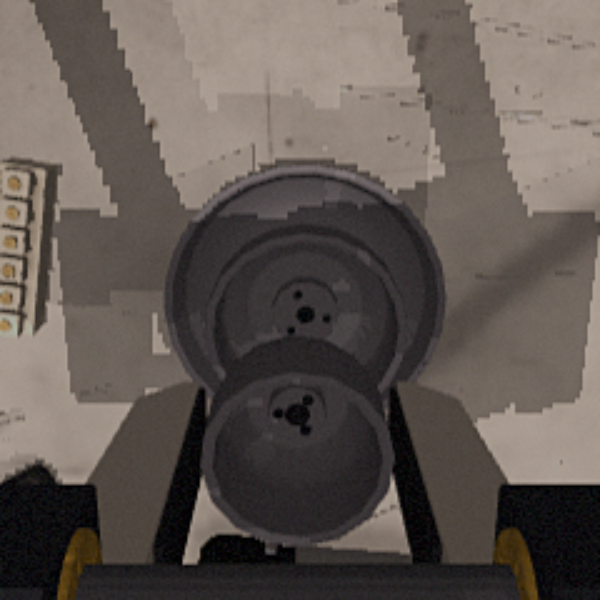

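The small cover is held level, its centre hole at crop (298,414). The middle cover's centre hole is at (306,315), and the largest's rim spans columns 166–445 with the top at row 165. Casting the hole centres.

Run:
```python
from arc import *
m=camera_model("wrist")
f=lambda u,v,z:ray(m,160+u/2.5,100+v/2.5,z)
print("Mhole",f(306,315,.024)); print("Mrim",f(308,230,.042)[0]+.031,(f(210,310,.042)+f(405,310,.042))[1]/2)
print("S hole",f(298,414,.0845),f(298,414,.0935),"rim",f(298,373,.1175)[0]+.021,f(298,544,.1175)[0]-.021,(f(202,460,.1175)+f(392,460,.1175))[1]/2)
print("L",f(305,165,.024)[0]+.046,(f(166,300,.024)+f(445,300,.024))[1]/2)
```

```text
Mhole [0.47346856 0.22193215 0.024     ]
Mrim 0.4722815462761768 0.22212075965851
S hole [0.47936623 0.21914152 0.0845    ] [0.47500609 0.21910587 0.0935    ] rim 0.47518050338014534 0.4736671122946724 0.21881531393192172
L 0.4709901092757088 0.22176220425567938
```

Emit:
carry_out([
  {"jaw": 0.03,"dx": 0.0015,"dy": 0.003,"dz": 0.015,"yaw": 0},
  {"jaw": 0.03,"dx": 0,"dy": 0,"dz": 0.02,"yaw": 0},
  {"jaw": 0.03,"dx": 0,"dy": 0,"dz": 0.01,"yaw": 0},
  {"jaw": 0.03,"dx": 0,"dy": 0,"dz": 0.004,"yaw": 0},
  {"jaw": 0.03,"dx": 0,"dy": 0,"dz": 0,"yaw": 0},
  {"jaw": 0.03,"dx": 0,"dy": 0,"dz": 0,"yaw": 0},
])

```text
t: 16.32
tool_pos: [0.4702, 0.2215, 0.0529]
orientation: [-0.0, 3.141, 0.001]
force: [-1.0, 0.4, -1.2]
opening: 0.0413
gripper_force: 12.0
```

Emit:
carry_out([
  {"jaw": 0.03,"dx": 0,"dy": 0,"dz": 0.003,"yaw": 0},
  {"jaw": 0.03,"dx": 0,"dy": 0,"dz": 0.002,"yaw": 0},
  {"jaw": 0.03,"dx": 0,"dy": 0,"dz": 0.0015,"yaw": 0},
  {"jaw": 0.03,"dx": 0,"dy": 0,"dz": 0,"yaw": 0},
  {"jaw": 0.03,"dx": 0,"dy": 0,"dz": 0,"yaw": 0},
])

```text
t: 16.95
tool_pos: [0.4697, 0.2213, 0.0457]
orientation: [0.0, -3.142, -0.0]
force: [0.3, 0.2, -0.4]
opening: 0.0416
gripper_force: 12.0
```

Emit:
carry_out([
  {"jaw": 0.03,"dx": 0,"dy": 0,"dz": 0.0005,"yaw": 0},
  {"jaw": 0.03,"dx": 0,"dy": 0,"dz": 0.0003,"yaw": 0},
  {"jaw": 0.03,"dx": 0,"dy": 0,"dz": 0,"yaw": 0},
  {"jaw": 0.03,"dx": 0,"dy": 0,"dz": 0,"yaw": 0},
])

```text
t: 17.45
tool_pos: [0.4699, 0.2214, 0.0451]
orientation: [-0.0, 3.141, 0.0]
force: [-1.0, -0.5, 3.6]
opening: 0.042
gripper_force: 12.0
```

Contact again at the expected height. Releasing and retreating.

Emit:
carry_out([
  {"jaw": 0.043,"dx": 0,"dy": 0,"dz": 0,"yaw": 0},
  {"jaw": 0.046,"dx": 0,"dy": 0,"dz": 0,"yaw": 0},
  {"jaw": 0.052,"dx": 0,"dy": 0,"dz": 0,"yaw": 0},
  {"jaw": 0.052,"dx": 0,"dy": 0,"dz": 0,"yaw": 0},
  {"jaw": 0.052,"dx": 0,"dy": 0,"dz": -0.015,"yaw": 0},
  {"jaw": 0.052,"dx": 0,"dy": 0,"dz": -0.03,"yaw": 0},
  {"jaw": 0.06,"dx": 0,"dy": 0,"dz": -0.04,"yaw": 0},
  {"jaw": 0.06,"dx": 0,"dy": 0,"dz": -0.04,"yaw": 0},
])

```text
t: 18.45
tool_pos: [0.4697, 0.2214, 0.1722]
orientation: [-0.0, 3.141, 0.001]
force: [0.7, -0.3, -0.5]
opening: 0.0598
gripper_force: 0.0
```

Emit:
carry_out([
  {"jaw": 0.06,"dx": 0.03,"dy": 0.02,"dz": 0,"yaw": 0},
  {"jaw": 0.06,"dx": 0.03,"dy": 0.03,"dz": 0,"yaw": 0},
  {"jaw": 0.06,"dx": 0,"dy": 0.03,"dz": 0,"yaw": 0},
  {"jaw": 0.06,"dx": 0,"dy": 0,"dz": 0,"yaw": 0},
  {"jaw": 0.06,"dx": 0,"dy": 0,"dz": 0,"yaw": 0},
])

```text
t: 19.08
tool_pos: [0.4099, 0.301, 0.1705]
orientation: [-0.001, 3.141, -0.0]
force: [-0.7, -0.1, -0.7]
opening: 0.0603
gripper_force: 0.0
```

Run:
```python
from h import *
t=read_camera("top")[:,:,::-1];a=read_camera("scene")[:,:,::-1];print(read_state()["t"])
c=cv2.resize(t[228:308,171:251],(400,400),interpolation=cv2.INTER_CUBIC)
b=cv2.resize(a[182:262,130:210],(400,400),interpolation=cv2.INTER_CUBIC)
cv2.imwrite("pics/c7.png",np.hstack([b,c]))
```

```text
19.175
```

View pics/c7.png

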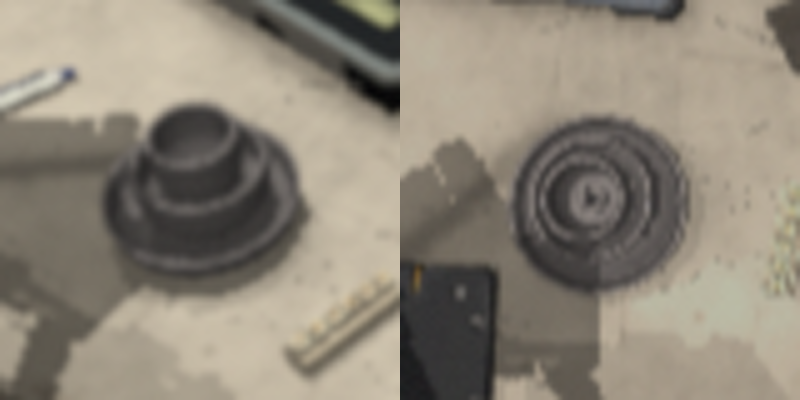

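Both views show three concentric, level rims. In the top crop the small one is at about (586,200), the middle at (592,196) and the largest at (600,204). Most of the sideways offset is parallax from the rim heights. Handing in.

```bash
python3 -c "
from plant import *
print(close_job())"
```

```text
the job is handed in; nothing more can be done
None
```

The job is handed in at about 19 s: the middle cover sits level inside the largest and the smallest level inside the middle one, each within about 2–4 mm of centre; the largest stayed in place, and I did not touch the turned or turquoise covers.

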